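# Set the running clearance of a spindle bearing with its end cap

## Task

Set the running clearance of the spindle bearing on the bench stand: swing the flat keeper bar that lies over the knurled end cap aside to its stop, screw the cap clockwise (seen from above) right down until it bottoms out, then back it off a quarter turn. Finish still holding the cap there, gripped round its side between the fingers: do not let go, because your mate will lock it while you hold it. Leave the keeper swung aside and do not disturb the tape measure, sanding block and spanner on the bench.

Things in the scene. Friction and masses are not known exactly. Their poses are not given: they have to be found in the camera images.
- bearing_stand: Bearing stand, fixed to the bench. Foot plate 12 mm thick, x -65 to +125, y -50 to +50 mm; on it a round housing 66 mm across (84 at its foot), 50 mm high; then a neck 36 mm and a shoulder 43 mm across, its top (66 mm up) the stop where the cap bottoms. Origin on the cap's axis at bench height, z up. A post 18 mm across at x = +85 mm, y = 0 carries the keeper.
- cap_grip (a point): Knurled aluminium end cap, already started on its right-hand thread: closed cylinder 44 mm across, 38 mm high, 66 to 104 mm above the bench when bottomed, dark index bar on top near the rim. The point is on its vertical axis (the stand's z axis), 22 mm above its lower rim, 88 mm above the bench when bottomed; it turns with the cap, x pointing away from the index bar. Grip it at any angle.
- end_cap (a joint): Turn of the cap in rad: 0 = bottomed (hard stop), growing anticlockwise seen from above as it is unscrewed (rising 4 mm a turn), at most 4.4. Starts between 2.2 and 3.6. Turns stiffly (0.12 N m) and stays where it is left, so several grips may be used. A quarter turn back from the bottom reads 1.57.
- keeper (a joint): Swing of the keeper bar in rad about the post: 0 = along the stand's -x axis over the cap, growing clockwise seen from above (its knob goes to the stand's +y side) to the stop at 1.6. Starts between 0 and 0.2. Turns stiffly (0.06 N m) and stays where it is left. Fully aside it leaves over 70 mm free round the cap's axis.
- keeper_knob (a point): Upright black knob at the free end of the keeper bar: 14 mm across, 32 mm high, 113 to 145 mm above the bench; the point is on its axis at 130 mm, 105 mm from the post's axis. The bar is flat steel 22 mm wide, 5 mm thick, 108 to 113 mm above the bench, 4 mm above the bottomed cap; the screw head on the post reaches 120 mm.
- tape_measure: Bystander: a loose tape measure, about 62 x 81 x 33 mm; origin at the centre of its underside. To be left alone.
- sanding_block: Bystander: a loose cork sanding block, about 66 x 110 x 29 mm; origin at the centre of its underside. To be left alone.
- spanner: Bystander: a loose steel spanner lying flat, about 159 mm long, 26 mm wide, 8 mm thick; origin at the centre of its underside. To be left alone.

How it is judged:
By the outcome, as a careful person would: the job done as asked, in the order asked, and still so for the second after the job is handed in, while the arm keeps its last pose, push and grip.
It also fails if it takes over 72 s, if anything falls off the work surface, if the arm or the gripper's body presses on something with over 40 N, if the wrist force passes 120 N, or if a joint passes its speed limit or range.

## Robot

A 6-joint arm with a two-finger parallel gripper is mounted at the origin on a cart in front of the work surface, level with it; the furniture and walls round the work are solid. World frame = base frame: x ahead of the robot, y to its left, z up, the work surface at z = 0. Lengths are in mm, angles in rad, forces in N, time in s.
With the tool pointing down it reaches from about 300 to 775 mm from the base axis. Payload 14.6 kg.
Tool frame: the origin (TCP) lies midway between the tips of the shut fingers; the grasp point (between the pads) lies 19 mm behind it (manip.grip_depth is the distance from the TCP to the grasp point, in mm); x points along the fingers, y is the direction in which the jaws open and shut, and the axes are right-handed (so a half turn about x gives the same grasp; the last joint's range is limited). The gripper opens to 94 mm and grips with 3 to 60 N. Pads are 16 mm wide; open, the fingers measure 119 mm over their backs; the gripper's body (75 mm by 177 mm) begins 78 mm behind the grasp point.
Start: joints at [-1.32, 0.3, 1.521, -0, 1.321, -0.067], TCP at [171.855, -522.451, 205.446] pointing down, gripper open.
Joint ranges: [-3.03, 3.03], [-0.79, 2.21], [0.23, 2.52], [-1.04, 4.18], [0, 3.07], [-2.55, 2.55]. Speed limits (rad/s): [2.22, 2.22, 2.57, 3.14, 3.14, 3.14].

## Interface

Orientations are given as [roll, pitch, yaw] about the fixed x, y, z axes, in that order (R = Rz(yaw) Ry(pitch) Rx(roll)).
In Python, from cell import readout, cams, ticket, manip gives the robot as it stands. The module is installed in compiled form; this text tells all that it offers.
- The arm moves only by the tool apply_moves, never from a script. Its argument "plan" is one flat list of numbers, 7 for each row, row after row: the turn, a rotation vector about the tool's x, y, z in rad, then the shift along the tool's x, y, z in m, then the opening in per cent of the stroke, from 0 (shut) to 100 (fully open). In form: [wx, wy, wz, x, y, z, fingers, wx, wy, wz, x, y, z, fingers, ...]. A call has 1 to 5 rows; each row shifts and turns the commanded pose from where the row before left it, along the tool's axes as they then stand; what a row does not reach is not made up. A row lasts 1/8 s, in which the tool goes at most 62.5 mm and 10.7 degrees, less where a joint would pass 70% of its speed; a pose out of reach is approached as far as the arm can. A call with a gripper value outside its range is refused whole. The fingers move at their own pace and stop on an object; "force" is the grip in N (left out, the last holds). Time passes only in rows, so rows that do not move let the fingers close. It gives the time, the measured TCP pose, the force and the opening at its end, in the units of the state.
- readout.read_state(): the state, without advancing time (a new reading comes with each control period).
- cams.camera(name): name is "scene" or "side" or "wrist"; returns a dict with "image" (400x640x3 uint8, red, green, blue), "fovy" (degrees; the focal length in pixels is half the picture's height over the tangent of half this angle, whatever the lens; pixels are square), "cx", "cy" (the principal point, pixels), "position" and "orientation" of the camera in the world; the wrist camera has in their place "T_tool_cam" (4x4, takes a point from camera to tool coordinates, whose origin is the TCP and whose axes are the tool frame's). Camera axes: x right, y down, z forward; pixel columns grow to the right and rows downward; lengths in mm; the calibration is good to about 2 mm. The wrist camera is an equidistant fisheye: a pixel r from the principal point sees the ray r / f radians off the axis. A picture is of the moment at which its call begins: read the wrist's pose just before it. There is no depth.
- ticket.sign_off(): hands the job in, once; it reports no verdict.
The state is a dict: "clock": time; "joints": joint angles; "qd": joint speeds; "effort": joint torques, N m; "eef_pos": TCP position; "eef_rot": TCP orientation; "wrist_force": force on the tool from outside, world axes, zero at the start; "moment": the same for the moment, N m; "finger_gap": finger opening in mm.
Only numpy, scipy, OpenCV 4.12 (cv2) and the standard library are available. Lean on these libraries where they do the work, as an engineer would, in place of code of your own. Each camera call takes 0.05 s, during which the arm holds its last target.

## Working session

There is one attempt and no reset: what is moved stays moved. The work goes in short steps, Python scripts to look and compute and a tool call to move; the robot and the scene stay as the last step left them, time stands still between calls to the robot, and variables do not carry over. Pictures are saved under pics/ and viewed, and the job is handed in when it is done.

Besides the shell and the picture viewer there is one more tool, called after "Emit:" by a JSON object that holds its "fn" and its "kwargs". apply_moves: Moves the arm, as the interface text tells. Its arguments: {"type":"object","properties":{"plan":{"type":"array","items":{"type":"number"}},"force":{"type":"number"}},"required":["plan"]}

```bash
mkdir -p pics; ls
python3 - <<'E'
from cell import readout,cams,manip
import cv2
s=readout.read_state();print(s)
for n in ["scene","side","wrist"]:
    c=cams.camera(n);cv2.imwrite(f"pics/{n}0.png",c["image"][:,:,::-1])
    print(n,{k:v for k,v in c.items() if k!="image"})
E
```

```text
pics
{'clock': 0.0, 'joints': array([-1.31962094e+00,  3.00423829e-01,  1.52159336e+00, -1.19723873e-05,
        1.32071312e+00, -6.66068347e-02]), 'qd': array([ 0.00060593, -0.00090871, -0.00025501, -0.00160148,  0.00055133,
        0.00106005]), 'effort': array([ 9.25650675e-04, -5.31807804e+01, -3.52735877e+01,  7.08749355e-02,
        2.44231615e-02, -1.06952771e-04]), 'eef_pos': array([ 171.77639625, -522.20157949,  204.90706955]), 'eef_rot': array([-1.62721017,  1.56965861,  1.83216767]), 'wrist_force': array([0.17348394, 0.4675274 , 0.29958482]), 'moment': array([-0.0581089 , -0.01112693,  0.03076394]), 'finger_gap': 93.82708320435088}
scene {'fovy': 44.10481494271621, 'cx': 318.02167341457124, 'cy': 188.57459483459326, 'position': array([ -80.32988851,  489.09871309, 1058.5076906 ]), 'orientation': array([-2.38882991, -0.01312579, -2.32744333])}
side {'fovy': 52.014506889882966, 'cx': 326.7901718151048, 'cy': 202.19155706953282, 'position': array([ 561.96834987, -995.84057941,  786.00875955]), 'orientation': array([-2.25070339, -0.00914388,  0.02328907])}
wrist {'fovy': 65.70646984690485, 'cx': 320.9099234676072, 'cy': 195.8415230560673, 'T_tool_cam': array([[ 5.91363052e-04, -2.44812775e-01,  9.69570191e-01,
        -1.79988027e+02],
       [ 9.99999810e-01,  3.12607289e-04, -5.30990625e-04,
        -2.12767617e-01],
       [-1.73101421e-04,  9.69570321e-01,  2.44812913e-01,
        -6.96754355e+01],
       [ 0.00000000e+00,  0.00000000e+00,  0.00000000e+00,
         1.00000000e+00]])}
```

View pics/scene0.png

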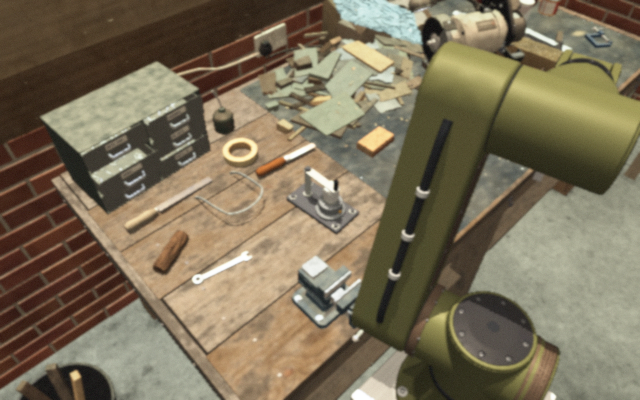

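View pics/side0.png

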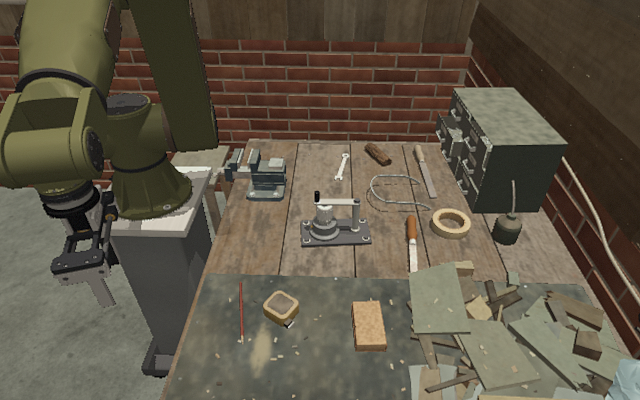

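View pics/wrist0.png

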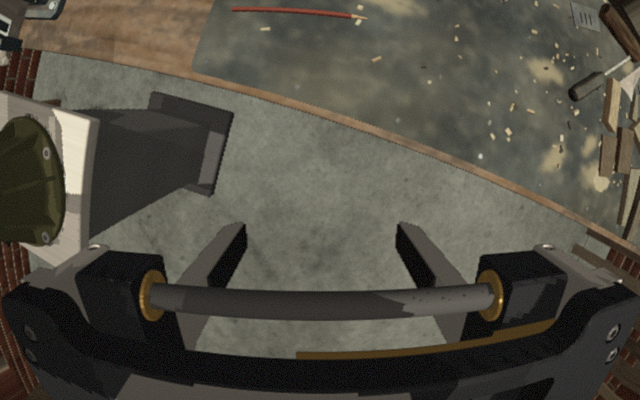

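The stand is near scene px (323,200) and side px (330,225). The black knob is at side (317,197), with the cap under it and the post at about (357,215). I'll zoom in next.

```bash
cat > h.py <<'E'
import numpy as np,cv2
from scipy.spatial.transform import Rotation as R
from cell import readout,cams,manip
def ray(c,u,v):
    f=200/np.tan(np.radians(c["fovy"])/2)
    M=R.from_euler('xyz',c["orientation"]).as_matrix()
    d=M@np.array([(u-c["cx"])/f,(v-c["cy"])/f,1]);return np.array(c["position"]),d
def onz(c,u,v,z):
    p,d=ray(c,u,v);return p+d*(z-p[2])/d[2]
def proj(c,P):
    f=200/np.tan(np.radians(c["fovy"])/2)
    M=R.from_euler('xyz',c["orientation"]).as_matrix()
    q=M.T@(np.array(P)-c["position"]);return q[:2]/q[2]*f+[c["cx"],c["cy"]]
def tool():
    s=readout.read_state();return np.array(s["eef_pos"]),R.from_euler('xyz',s["eef_rot"]).as_matrix(),s
def wray(c,p,M,u,v):
    f=200/np.tan(np.radians(c["fovy"])/2)
    a=np.array([u-c["cx"],v-c["cy"]]);r=np.hypot(*a);t=r/f
    d=np.r_[a/max(r,1e-9)*np.sin(t),np.cos(t)]
    T=c["T_tool_cam"];return p+M@T[:3,3],M@T[:3,:3]@d
def wonz(c,p,M,u,v,z):
    o,d=wray(c,p,M,u,v);return o+d*(z-o[2])/d[2]
def wproj(c,p,M,P):
    f=200/np.tan(np.radians(c["fovy"])/2);T=c["T_tool_cam"]
    q=T[:3,:3].T@(M.T@(np.array(P)-p)-T[:3,3]);t=np.arctan2(np.hypot(q[0],q[1]),q[2])
    return q[:2]/np.hypot(q[0],q[1])*f*t+[c["cx"],c["cy"]]
def crop(im,x0,y0,x1,y1,k,fn):
    cv2.imwrite(fn,cv2.resize(im[y0:y1,x0:x1,::-1],None,fx=k,fy=k,interpolation=cv2.INTER_CUBIC))
E
python3 - <<'E'
from h import *
c=cams.camera("scene");crop(c["image"],275,155,375,240,7,"pics/sc1.png")
c=cams.camera("side");crop(c["image"],285,180,385,255,7,"pics/sd1.png")
E
```

```text
(no output)
```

View pics/sc1.png

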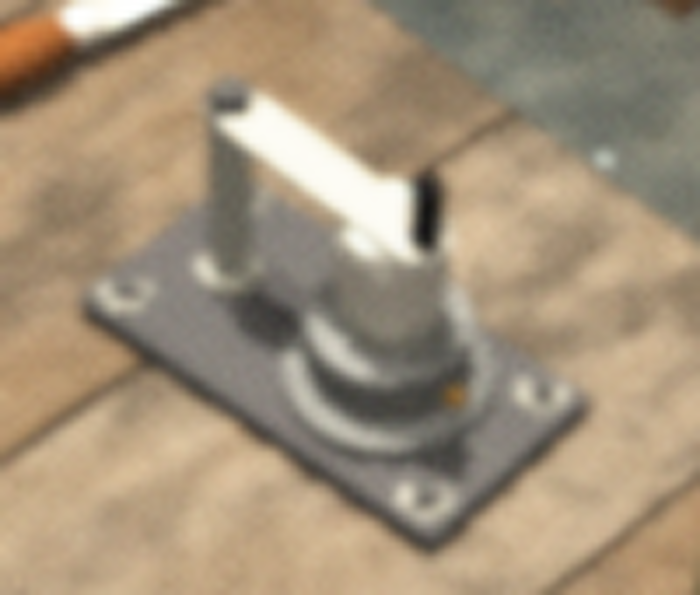

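View pics/sd1.png

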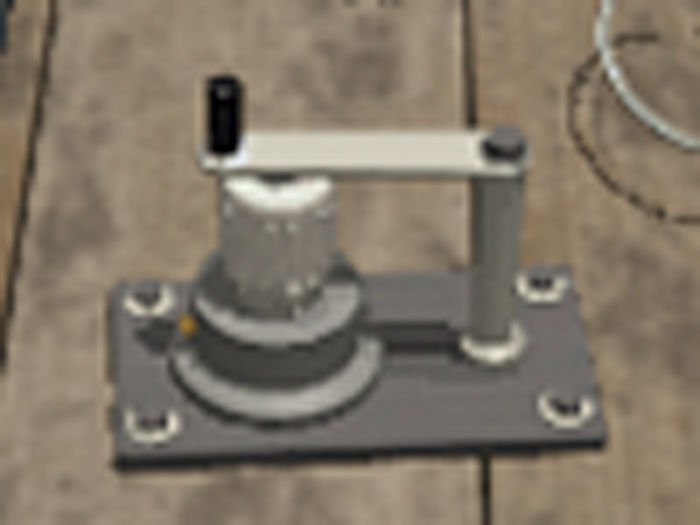

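Run:
```python
from h import *
s=cams.camera("side");c=cams.camera("scene")
S=lambda x,y,z:onz(s,285+x/7-.4,180+y/7-.4,z).round(1)
C=lambda x,y,z:onz(c,275+x/7-.4,155+y/7-.4,z).round(1)
print("side corners FL FR BR BL",S(115,456,12),S(605,438,12),S(568,270,12),S(112,283,12))
print("scene L,B,R",C(88,298,12),C(430,540,12),C(585,405,12))
print("post screw",S(503,143,120),C(230,95,120))
print("knob top",S(224,82,145),C(428,178,145))
print("housing?")
```

```text
side corners FL FR BR BL [ 482.5 -220.9   12. ] [ 669.4 -205.1   12. ] [ 660.1 -107.6   12. ] [ 474.1 -121.9   12. ]
scene L,B,R [ 658.4 -106.1   12. ] [ 474.8 -120.4   12. ] [ 481.2 -213.6   12. ]
post screw [ 625.9 -160.5  120. ] [ 625.  -154.4  120. ]
knob top [ 522.1 -159.5  145. ] [ 524.7 -161.5  145. ]
housing?
```

```bash
cat >> h.py <<'E'
def plan(P,yaw):
    """delta in tool axes to reach TCP P, tool down with jaw(y) azimuth yaw"""
    p,M,s=tool()
    y=np.array([np.cos(yaw),np.sin(yaw),0]);x=np.array([0,0,-1.]);z=np.cross(x,y)
    T=np.stack([x,y,z],1)
    rv=R.from_matrix(M.T@T).as_rotvec();sh=M.T@(np.array(P)-p)
    print("clk",round(s["clock"],2),"tcp",p.round(1),"jawaz",round(np.arctan2(M[1,1],M[0,1]),3),"q",s["joints"].round(3),"F",s["wrist_force"].round(1),"Mz",s["moment"].round(2),"gap",round(s["finger_gap"],1))
    print("rotvec",rv.round(4),"shift mm",sh.round(1), "(shift in FINAL axes)",(T.T@(np.array(P)-p)).round(1))
E
python3 - <<'E'
from h import *
plan([523,-160,200],np.pi/2)
print(tool()[1].round(3))
E
```

```text
clk 0.35 tcp [ 171.8 -522.4  205.3] jawaz -1.253 q [-1.32   0.3    1.521 -0.     1.321 -0.067] F [-0.1  0.2 -0.5] Mz [ 0.02 -0.02 -0.02] gap 94.2
rotvec [-2.8238e+00 -3.0000e-04  1.0000e-04] shift mm [   5.4 -234.5 -446.8] (shift in FINAL axes) [  5.3 362.4 351.2]
[[-0.     0.312 -0.95 ]
 [ 0.    -0.95  -0.312]
 [-1.    -0.     0.   ]]
```

Emit:
{"fn": "apply_moves", "kwargs": {"plan": [0,0,0,-0.005,-0.024,-0.042,100,0,0,0,-0.005,-0.024,-0.042,100,0,0,0,-0.005,-0.024,-0.042,100,0,0,0,-0.005,-0.024,-0.042,100,0,0,0,-0.005,-0.024,-0.042,100]}}

```text
clock: 0.98
eef_pos: [334.7, -341.6, 230.7]
eef_rot: [2.068, 1.57, -0.756]
wrist_force: [0.7, -0.4, 0.6]
finger_gap: 93.9
```

Emit:
{"fn": "apply_moves", "kwargs": {"plan": [0,0,0,0,-0.024,-0.042,100,0,0,0,0,-0.024,-0.042,100,0,0,0,0,-0.024,-0.042,100,0,0,0,0,-0.024,-0.042,100,0,0,0,0,-0.024,-0.042,100]}}

```text
clock: 1.6
eef_pos: [496.8, -161.9, 230.6]
eef_rot: [2.348, 1.57, -0.476]
wrist_force: [0.2, -1.1, -0.4]
finger_gap: 94.0
```

Emit:
{"fn": "apply_moves", "kwargs": {"plan": [-0.18,0,0,0,0,0,30,-0.18,0,0,0,0,0,30,-0.18,0,0,0,0,0,30,-0.18,0,0,0,0,0,30,-0.18,0,0,0,0,0,30]}}

```text
clock: 2.22
eef_pos: [495.8, -163.2, 230.4]
eef_rot: [-1.416, 1.571, 2.949]
wrist_force: [0.5, 0.4, 0.2]
finger_gap: 47.2
```

Emit:
{"fn": "apply_moves", "kwargs": {"plan": [-0.18,0,0,0,0,0,30,-0.18,0,0,0,0,0,30,-0.18,0,0,0,0,0,30,-0.18,0,0,0,0,0,30,-0.18,0,0,0,0,0,30]}}

```text
clock: 2.85
eef_pos: [495.8, -163.2, 230.4]
eef_rot: [-2.561, 1.571, 2.704]
wrist_force: [0.6, 0.1, 1.1]
finger_gap: 28.2
```

Emit:
{"fn": "apply_moves", "kwargs": {"plan": [-0.18,0,0,0,0,0,30,-0.18,0,0,0,0,0,30,-0.18,0,0,0,0,0,30,-0.18,0,0,0,0,0,30,-0.18,0,0,0,0,0,30]}}

```text
clock: 3.48
eef_pos: [495.8, -163.2, 230.4]
eef_rot: [3.022, 1.571, 2.904]
wrist_force: [-0.3, -0.1, 0.2]
finger_gap: 27.9
```

Run:
```python
from h import *
plan([523,-160,200],np.pi/2+.02)
p,M,s=tool();c=cams.camera("wrist");cv2.imwrite("pics/w1.png",c["image"][:,:,::-1])
for n,P in dict(cap=[541.6,-166.4,106],knob=[523,-160.5,145],post=[626,-159,120]).items(): print(n,wproj(c,p,M,P).round(1))
```

```text
clk 3.48 tcp [ 495.8 -163.2  230.4] jawaz 1.453 q [-0.388  0.218  1.565 -0.     1.359 -1.841] F [-0.3 -0.1  0.2] Mz [ 0.05 -0.21 -0.03] gap 27.9
rotvec [-0.1379 -0.     -0.    ] shift mm [30.4  6.4 26.6] (shift in FINAL axes) [30.4  2.7 27.3]
cap [323.1 233.6]
knob [327.5 229.5]
post [338.4 306.4]
```

View pics/w1.png

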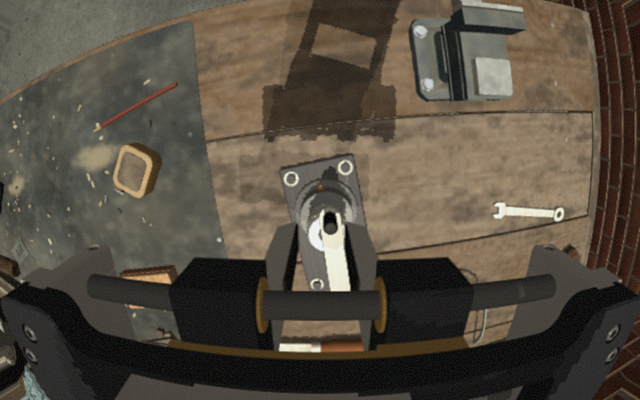

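Run:
```python
from h import *
c=cams.camera("wrist");crop(c["image"],265,150,385,260,6,"pics/w1c.png")
```

```text
(no output)
```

View pics/w1c.png

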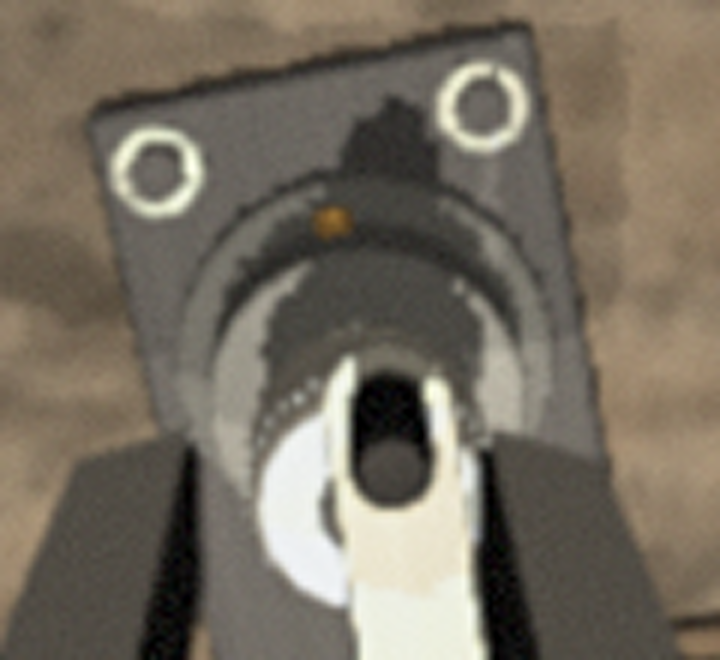

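Run:
```python
from h import *
p,M,s=tool();c=cams.camera("wrist")
W=lambda x,y,z:wonz(c,p,M,265+x/6-.4,150+y/6-.4,z).round(1)
print("knobtop",W(393,472,145))
print("cap top L,R,bot",W(258,500,105.8),W(480,500,105.8),W(340,608,105.8))
print("housing L,R",W(210,395,62),W(525,390,62))
a,b=W(92,112,12),W(525,28,12);print("corners",a,b)
d=(b-a)[:2];print(np.linalg.norm(d)); y=d/np.linalg.norm(d);x=np.array([y[1],-y[0]]);print("yaw",np.arctan2(x[1],x[0]),"axis",(a+b)[:2]/2+65*x)
```

```text
knobtop [ 522.1 -158.1  145. ]
cap top L,R,bot [ 539.  -182.7  105.8] [ 543.8 -144.   105.8] [ 561.4 -170.9  105.8]
housing L,R [ 532.4 -193.1   62. ] [ 539.  -131.3   62. ]
corners [ 480.9 -215.4   12. ] [ 474.1 -119.9   12. ]
95.74178815961189
yaw 0.0710842172819292 axis [ 542.33584775 -163.03341608]
```

Emit:
{"fn": "apply_moves", "kwargs": {"plan": [-0.134,0,0,0,0,0,30,0,0,0,0,0.0038,0.0263,30,0,0,0,0.03,0,0,30,0,0,0,0.02,0,0,30,0,0,0,0,0,0,30]}}

```text
clock: 4.25
eef_pos: [521.5, -158.9, 179.3]
eef_rot: [2.762, 1.568, 2.768]
wrist_force: [0.0, 0.2, -0.6]
finger_gap: 27.8
```

Run:
```python
from h import *
plan([522,-159,121],1.587)
c=cams.camera("side");crop(c["image"],260,110,400,250,5,"pics/sd2.png")
p,M,s=tool();c=cams.camera("wrist");crop(c["image"],240,150,400,270,5,"pics/w2.png")
```

```text
clk 4.25 tcp [ 521.5 -158.9  179.3] jawaz 1.577 q [-0.363  0.313  1.566  0.     1.265 -1.94 ] F [ 0.   0.2 -0.6] Mz [ 0.05 -0.1  -0.01] gap 27.8
rotvec [-0.0096 -0.0024 -0.001 ] shift mm [58.3 -0.1  0.6] (shift in FINAL axes) [58.3 -0.1  0.5]
```

View pics/w2.png

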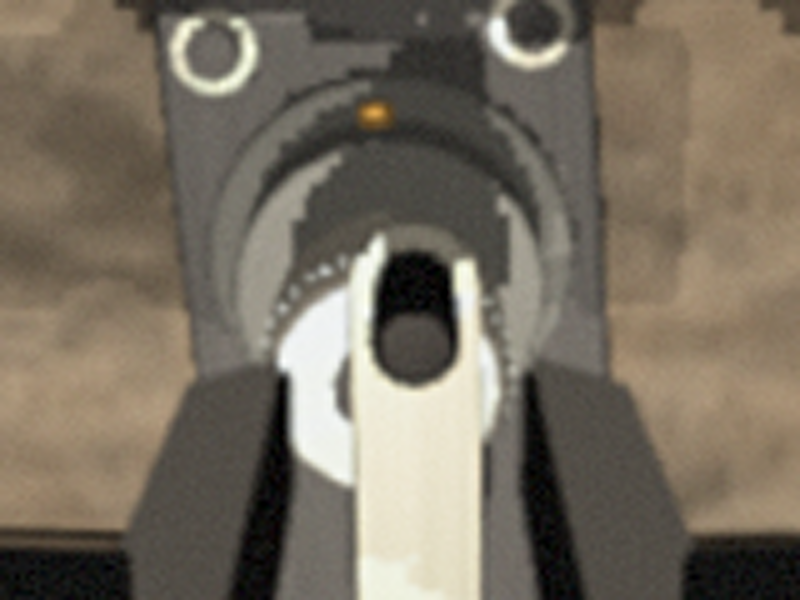

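View pics/sd2.png

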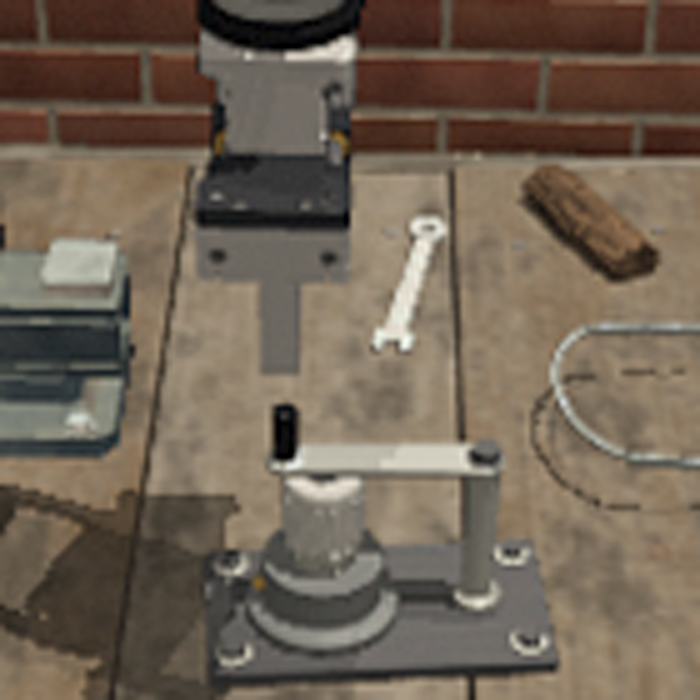

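Emit:
{"fn": "apply_moves", "kwargs": {"plan": [0.0,0,0,0.03,0,0.0005,30,0,0,0,0.028,0,0,30,0,0,0,0,0,0,22,0.1,0,0,0,0.0105,0.0005,22,0,0,0,0,0,0,22], "force": 10}}

```text
clock: 4.97
eef_pos: [523.7, -148.6, 124.3]
eef_rot: [-0.229, 1.568, -0.318]
wrist_force: [0.4, 0.2, -0.3]
finger_gap: 20.7
```

```bash
cat >> h.py <<'E'
POST=np.array([626.7,-157.5])
def kp():
    p,M,s=tool();v=POST-p[:2];z=M[:2,2];y=M[:2,1]
    print("post in tool y,z",(v@y).round(1),(v@z).round(1),"h",p[2].round(1),"r",np.linalg.norm(v).round(1),"ang",(np.arctan2(*(p[:2]-POST)[::-1])%(2*np.pi)-np.pi).round(3))
E
python3 - <<'E'
from h import *
plan([522,-159,121],1.587);kp()
E
```

```text
clk 4.97 tcp [ 523.7 -148.6  124.3] jawaz 1.481 q [-0.344  0.366  1.631  0.     1.142 -1.825] F [ 0.4  0.2 -0.3] Mz [ 0.06 -0.15 -0.04] gap 20.7
rotvec [-0.1055  0.0023  0.0007] shift mm [  3.3 -10.5  -0.8] (shift in FINAL axes) [  3.3 -10.4  -1.9]
post in tool y,z 0.3 103.4 h 124.3 r 103.4 ang -0.086
```

Emit:
{"fn": "apply_moves", "kwargs": {"plan": [0.17,0,0,0,0.0178,0,22,0.17,0,0,0,0.0178,0,22,0,0,0,0,0,0,22]}}

```text
clock: 5.35
eef_pos: [529.7, -113.5, 123.6]
eef_rot: [0.157, 1.569, -0.269]
wrist_force: [0.3, -0.6, 0.3]
finger_gap: 21.0
```

Run:
```python
from h import *
plan([522,-159,121],1.587);kp()
```

```text
clk 5.35 tcp [ 529.7 -113.5  123.6] jawaz 1.145 q [-0.279  0.362  1.638  0.     1.139 -1.424] F [ 0.3 -0.6  0.3] Mz [ 0.02 -0.14 -0.01] gap 21.0
rotvec [-4.422e-01  1.500e-03  1.000e-04] shift mm [  2.6 -44.6  11.8] (shift in FINAL axes) [  2.6 -45.4  -8.5]
post in tool y,z -0.0 106.5 h 123.6 r 106.5 ang -0.426
```

Emit:
{"fn": "apply_moves", "kwargs": {"plan": [0.17,0,0,0,0.0178,0.0025,22,0.17,0,0,0,0.0178,0.002,22,0.17,0,0,0,0.0178,0.0015,22,0.17,0,0,0,0.0178,0.0015,22,0.17,0,0,0,0.0178,0.0015,22]}}

```text
clock: 5.98
eef_pos: [596.4, -58.0, 123.1]
eef_rot: [0.724, 1.57, -0.556]
wrist_force: [-0.1, -1.4, 0.5]
finger_gap: 20.9
```

Emit:
{"fn": "apply_moves", "kwargs": {"plan": [0.1,0,0,0,0.0105,0.0005,22,0,0,0,0,0,0,22]}}

```text
clock: 6.22
eef_pos: [606.4, -55.6, 122.7]
eef_rot: [1.002, 1.57, -0.372]
wrist_force: [-0.1, -0.8, -0.7]
finger_gap: 20.5
```

Run:
```python
from h import *
plan([522,-159,121],1.587);kp()
c=cams.camera("side");crop(c["image"],260,110,400,250,5,"pics/sd3.png")
c=cams.camera("wrist");cv2.imwrite("pics/w3.png",c["image"][:,:,::-1])
```

```text
clk 6.22 tcp [606.4 -55.6 122.7] jawaz 0.196 q [-0.151  0.504  1.435 -0.     1.202 -0.348] F [-0.1 -0.8 -0.7] Mz [-0.09 -0.11  0.  ] gap 20.5
rotvec [-1.3908e+00  5.0000e-04 -2.0000e-04] shift mm [   1.7 -102.9   85. ] (shift in FINAL axes) [   1.7 -102.1  -86.1]
post in tool y,z 0.0 103.9 h 122.7 r 103.9 ang -1.374
```

View pics/w3.png

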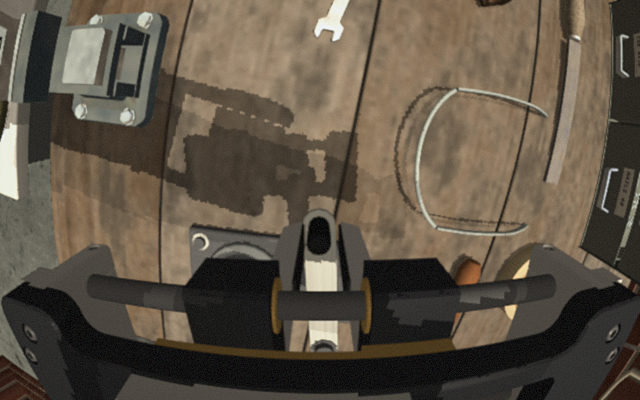

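View pics/sd3.png

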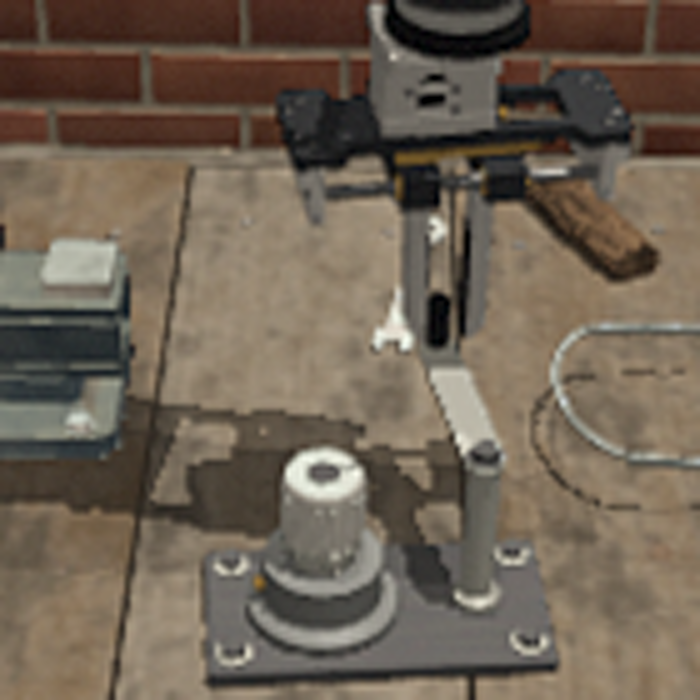

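Emit:
{"fn": "apply_moves", "kwargs": {"plan": [0.13,0,0,0,0.0136,0.0,22,0.02,0,0,0,0.002,0,22,0,0,0,0,0,0,22]}}

```text
clock: 6.7
eef_pos: [621.1, -52.4, 122.5]
eef_rot: [-1.32, 1.571, -2.846]
wrist_force: [0.4, -0.0, 1.1]
finger_gap: 20.7
```

Emit:
{"fn": "apply_moves", "kwargs": {"plan": [0.02,0,0,0,0.002,0.0,22,0,0,0,0,0,0,22]}}

```text
clock: 6.95
eef_pos: [623.3, -52.2, 122.5]
eef_rot: [-1.174, 1.571, -2.723]
wrist_force: [0.1, -0.0, 0.2]
finger_gap: 20.8
```

Emit:
{"fn": "apply_moves", "kwargs": {"plan": [0.01,0,0,0,0.001,0.0,22,0,0,0,0,0,0,22]}}

```text
clock: 7.2
eef_pos: [624.4, -52.1, 122.5]
eef_rot: [1.789, 1.571, 0.229]
wrist_force: [-0.2, 0.6, -0.2]
finger_gap: 20.0
```

Run:
```python
from h import *
plan([522,-159,121],1.587);kp()
```

```text
clk 7.2 tcp [624.4 -52.1 122.5] jawaz 0.011 q [-0.142  0.542  1.377  0.     1.222 -0.153] F [-0.2  0.6 -0.2] Mz [-0.11 -0.04  0.01] gap 20.0
rotvec [-1.5759e+00  0.0000e+00 -1.0000e-04] shift mm [   1.5 -103.6  105.8] (shift in FINAL axes) [   1.5 -105.2 -104.2]
post in tool y,z 1.1 105.4 h 122.5 r 105.4 ang -1.549
```

Emit:
{"fn": "apply_moves", "kwargs": {"plan": [0,0,0,0,0.0015,0.0,22,0,0,0,0,0,0,22]}}

```text
clock: 7.45
eef_pos: [625.3, -52.0, 122.3]
eef_rot: [-1.625, 1.569, 3.099]
wrist_force: [-6.2, -0.6, 3.1]
finger_gap: 20.6
```

Emit:
{"fn": "apply_moves", "kwargs": {"plan": [0,0,0,0,0.0015,0.0,22,0,0,0,0,0,0,22]}}

```text
clock: 7.7
eef_pos: [625.5, -52.0, 122.2]
eef_rot: [-1.639, 1.565, 3.085]
wrist_force: [-17.6, 0.7, 7.4]
finger_gap: 21.0
```

Emit:
{"fn": "apply_moves", "kwargs": {"plan": [0,0,0,0,0.0015,0.0,22,0,0,0,0,0,0,22]}}

```text
clock: 7.95
eef_pos: [626.7, -52.0, 122.2]
eef_rot: [-1.626, 1.564, 3.098]
wrist_force: [-19.9, 0.5, 9.5]
finger_gap: 23.4
```

Emit:
{"fn": "apply_moves", "kwargs": {"plan": [0,0,0,0,-0.006,0.0,28,0,0,0,0,0,0,30,0,0,0,-0.03,0,0,30,0,0,0,-0.05,0,0,40,0,0,0,-0.01,0,0,40]}}

```text
clock: 8.57
eef_pos: [624.2, -52.2, 216.1]
eef_rot: [1.431, 1.565, -0.129]
wrist_force: [1.0, -1.1, -0.6]
finger_gap: 37.0
```

Run:
```python
from h import *
plan([542,-164,212],1.587);kp()
c=cams.camera("side");crop(c["image"],260,110,400,250,5,"pics/sd4.png")
c=cams.camera("scene");crop(c["image"],265,140,385,240,6,"pics/sc4.png")
```

```text
clk 8.57 tcp [624.2 -52.2 216.1] jawaz 0.011 q [-0.142  0.462  1.275  0.     1.399 -0.153] F [ 1.  -1.1 -0.6] Mz [-0.06 -0.04  0.01] gap 37.0
rotvec [-1.5759  0.0052 -0.0039] shift mm [  3.7 -83.4 110.9] (shift in FINAL axes) [   4.1 -110.4  -84. ]
post in tool y,z 1.4 105.3 h 216.1 r 105.3 ang -1.547
```

View pics/sd4.png

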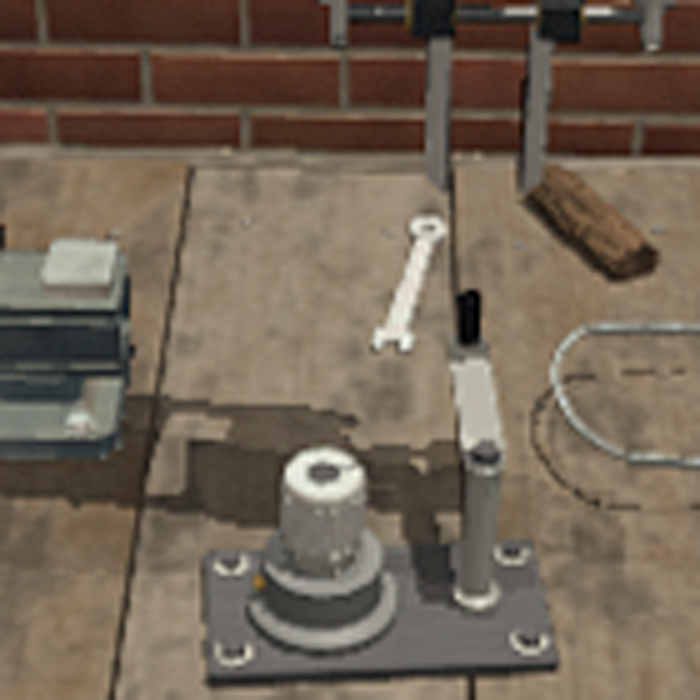

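View pics/sc4.png

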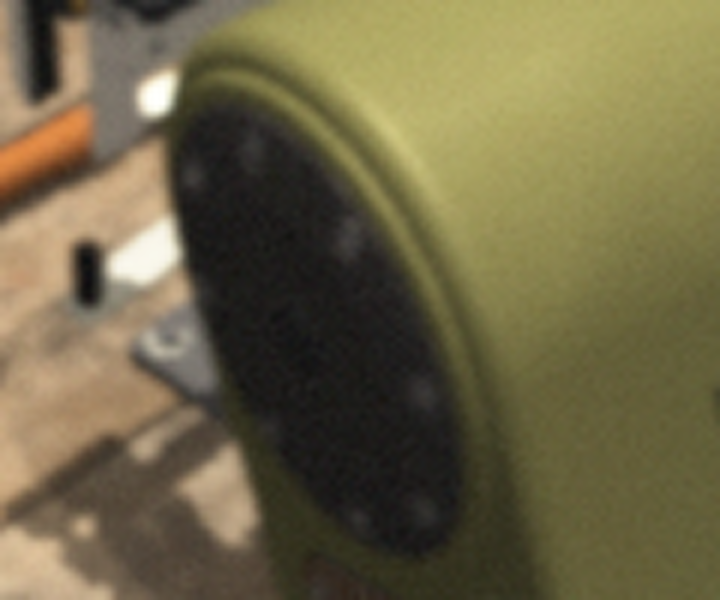

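Emit:
{"fn": "apply_moves", "kwargs": {"plan": [0,0,0,0,-0.028,0.037,75,0,0,0,0,-0.028,0.037,75,0,0,0,0,-0.0275,0.037,75,-0.17,0,0,0,0,0,75,-0.17,0,0,0,0,0,75]}}

```text
clock: 9.3
eef_pos: [540.0, -164.4, 210.8]
eef_rot: [-2.322, 1.569, 2.746]
wrist_force: [0.7, 0.9, 0.4]
finger_gap: 70.6
```

Emit:
{"fn": "apply_moves", "kwargs": {"plan": [-0.17,0,0,0,0,0,75,-0.17,0,0,0,0,0,75,-0.17,0,0,0,0,0,75,-0.17,0,0,0,0,0,75,-0.17,0,0,0,0,0,75]}}

```text
clock: 9.93
eef_pos: [540.2, -163.8, 210.6]
eef_rot: [3.125, 1.568, 2.761]
wrist_force: [-0.2, -0.1, 0.3]
finger_gap: 70.3
```

Emit:
{"fn": "apply_moves", "kwargs": {"plan": [-0.17,0,0,0,0,0,75,-0.17,0,0,0,0,0,75,-0.17,0,0,0,0,0,75,-0.17,0,0,0,0,0,75,-0.16,0,0,0,0,0,75]}}

```text
clock: 10.55
eef_pos: [540.2, -163.8, 210.6]
eef_rot: [2.293, 1.568, 2.768]
wrist_force: [0.0, 0.5, -0.2]
finger_gap: 70.3
```

Run:
```python
from h import *
plan([542,-164,130],2.04)
p,M,s=tool();c=cams.camera("wrist");cv2.imwrite("pics/w5.png",c["image"][:,:,::-1]);crop(c["image"],255,150,395,270,5,"pics/w5c.png")
s=cams.camera("side");K=onz(s,353.6,168.6,145);print("knob",K.round(1),K[:2]-POST,np.arctan2(*(K[:2]-POST)[::-1])-np.pi)
```

```text
clk 10.55 tcp [ 540.2 -163.8  210.6] jawaz 2.046 q [-0.359  0.33   1.47   0.     1.345 -2.406] F [ 0.   0.5 -0.2] Mz [ 0.06 -0.16  0.01] gap 70.3
rotvec [ 0.0064 -0.0017 -0.0019] shift mm [80.6 -1.1  1.6] (shift in FINAL axes) [80.6 -1.   1.5]
knob [620.2 -52.5 145. ] [ -6.53750334 105.00630064] -1.5086183788796488
```

View pics/w5c.png

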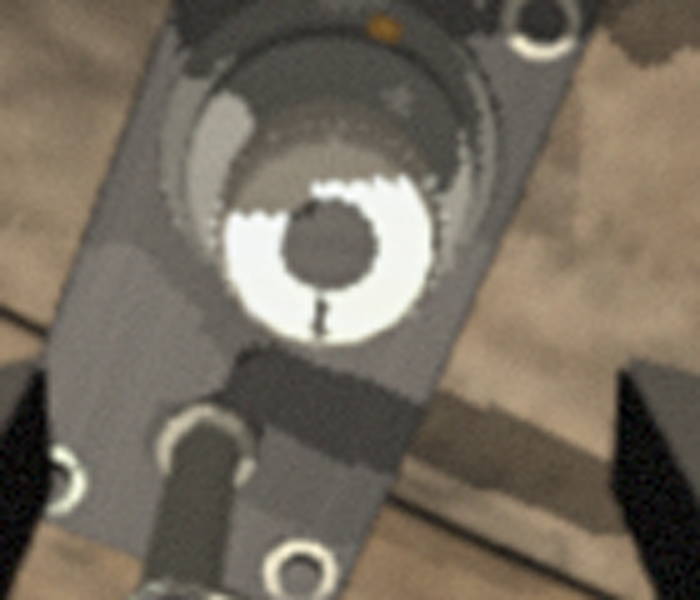

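View pics/w5.png

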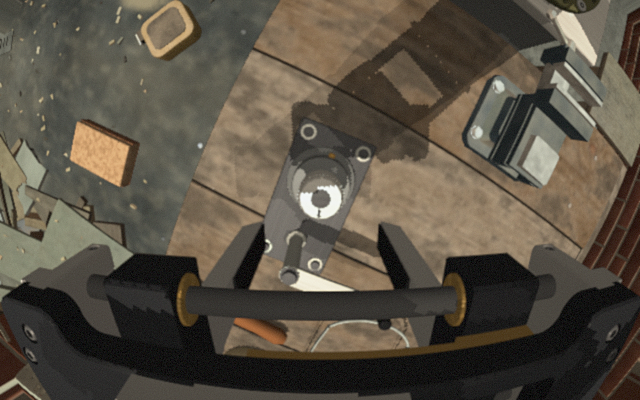

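Run:
```python
from h import *
p,M,s=tool();c=cams.camera("wrist")
W=lambda x,y,z:wonz(c,p,M,255+x/5-.4,150+y/5-.4,z)[:2]
L,Rr,B,T=[W(*q,105.8) for q in [(224,243),(435,243),(329,346),(329,139)]]
ce=(L+Rr)/2;c2=(B+T)/2;print(ce.round(1),c2.round(1),np.linalg.norm(L-Rr),np.linalg.norm(B-T))
i=W(321,320,105.8);d=i-ce;print("index",d,np.arctan2(d[1],d[0]),"joint?",np.arctan2(d[1],d[0])-.077-np.pi+2*np.pi)
print("knobs etc housing",((W(187,150,62)+W(470,150,62))/2).round(1))
```

```text
[ 542.1 -162.5] [ 542.4 -162.5] 40.208887358074726 40.767553813080184
index [14.41533268  5.51782672] 0.3655694887530659 joint? 3.430162142342859
knobs etc housing [ 533.8 -167. ]
```

Emit:
{"fn": "apply_moves", "kwargs": {"plan": [0.006,0,0,0.04,-0.0002,0.0021,75,0,-0.002,-0.002,0.04,0,0,75,0,0,0,0.03,0,0,75,0,0,0,0.02,0,0,75,0,0,0,0,0,0,75]}}

```text
clock: 11.32
eef_pos: [541.8, -162.9, 80.7]
eef_rot: [2.169, 1.57, 2.63]
wrist_force: [0.1, 0.8, 0.6]
finger_gap: 70.7
```

Run:
```python
from h import *
plan([542.2,-163,71],2.04)
p,M,s=tool();c=cams.camera("wrist");crop(c["image"],220,130,420,280,4,"pics/w6c.png")
c=cams.camera("side");crop(c["image"],260,110,400,250,5,"pics/sd6.png")
```

```text
clk 11.32 tcp [ 541.8 -162.9   80.7] jawaz 2.032 q [-0.357  0.466  1.601  0.     1.076 -2.389] F [0.1 0.8 0.6] Mz [ 0.1  -0.1   0.01] gap 70.7
rotvec [-0.0081 -0.0004 -0.0006] shift mm [ 9.7 -0.3  0.3] (shift in FINAL axes) [ 9.7 -0.3  0.3]
```

View pics/w6c.png

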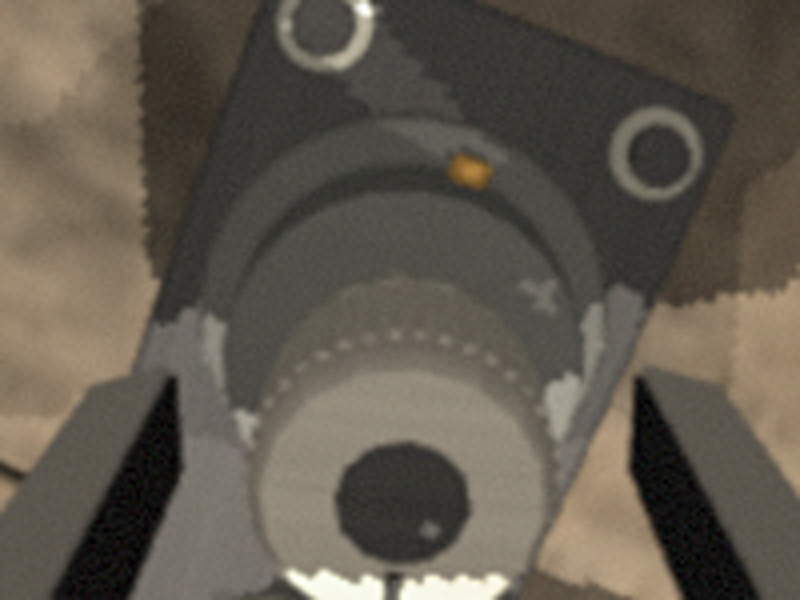

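View pics/sd6.png

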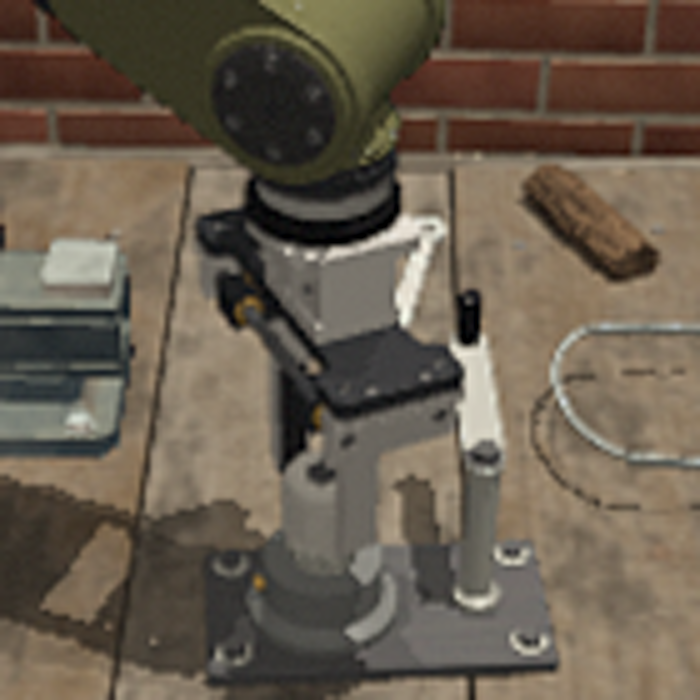

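Emit:
{"fn": "apply_moves", "kwargs": {"plan": [0,0,0,0.0095,0,0.0003,75,0,0,0,0,0,0,44,0,0,0,0,0,0,44,0,0,0,0,0,0,40,0,0,0,0,0,0,40], "force": 25}}

```text
clock: 12.05
eef_pos: [543.0, -163.0, 73.2]
eef_rot: [-0.688, 1.568, -0.223]
wrist_force: [-0.4, 2.5, 3.4]
finger_gap: 43.1
```

Run:
```python
from h import *
plan([542.2,-163,71],2.04)
```

```text
clk 12.05 tcp [ 543.  -163.    73.2] jawaz 2.035 q [-0.356  0.476  1.605  0.     1.058 -2.392] F [-0.4  2.5  3.4] Mz [0.58 0.12 0.01] gap 43.1
rotvec [-0.005   0.0021  0.0017] shift mm [ 2.2  0.3 -0.8] (shift in FINAL axes) [ 2.2  0.3 -0.8]
```

Emit:
{"fn": "apply_moves", "kwargs": {"plan": [0,0,0,0,0,0,0,0.08,0,0,5e-05,0,0,0,0.12,0,0,8e-05,0,0,0,0.16,0,0,0.0001,0,0,0,0,0,0,0,0,0,0], "force": 30}}

```text
clock: 12.68
eef_pos: [543.0, -162.8, 72.9]
eef_rot: [-0.252, 1.568, -0.15]
wrist_force: [-2.3, 3.8, 4.9]
finger_gap: 43.1
```

Run:
```python
from h import *
plan([542.2,-163,71],2.04)
p,M,s=tool();c=cams.camera("wrist");crop(c["image"],220,130,420,290,4,"pics/w7c.png")
```

```text
clk 12.68 tcp [ 543.  -162.8   72.9] jawaz 1.673 q [-3.560e-01  4.770e-01  1.605e+00  1.000e-03  1.057e+00 -2.029e+00] F [-2.3  3.8  4.9] Mz [ 0.9   0.34 -0.13] gap 43.1
rotvec [-0.3674  0.0024  0.0011] shift mm [ 1.9 -0.1 -0.8] (shift in FINAL axes) [ 1.9  0.2 -0.8]
```

View pics/w7c.png

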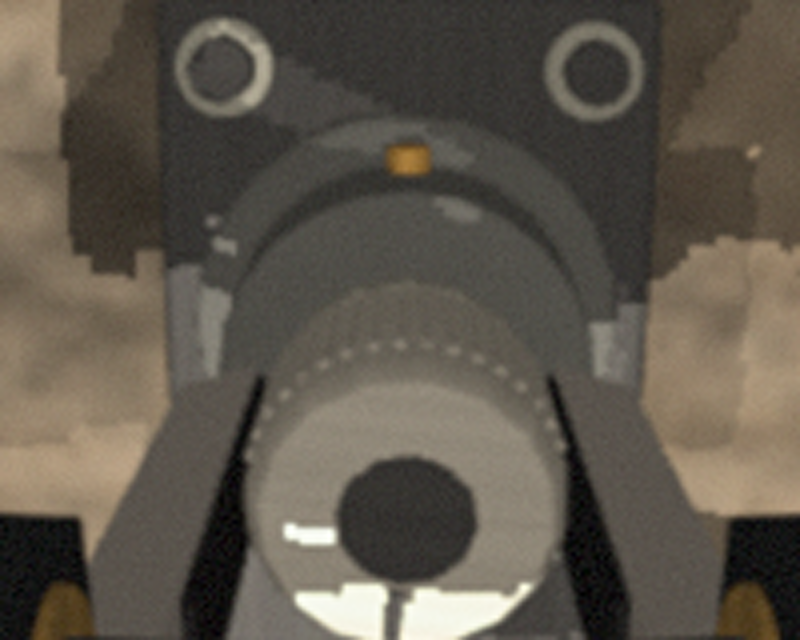

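Emit:
{"fn": "apply_moves", "kwargs": {"plan": [0.16,0,0,0.0001,0,0,0,0.16,0,0,0.0001,0,0,0,0.16,0,0,0.0001,0,0,0,0.16,0,0,0.0001,0,0,0,0.16,0,0,0.0001,0,0,0]}}

```text
clock: 13.35
eef_pos: [543.1, -162.6, 72.4]
eef_rot: [0.674, 1.568, -0.027]
wrist_force: [-1.6, 7.2, 3.7]
finger_gap: 42.8
```

Emit:
{"fn": "apply_moves", "kwargs": {"plan": [0.16,0,0,0.0001,0,0,0,0.16,0,0,0.0001,0,0,0,0.16,0,0,0.0001,0,0,0,0.16,0,0,0.0001,0,0,0,0.16,0,0,0.0001,0,0,0]}}

```text
clock: 13.98
eef_pos: [543.3, -162.4, 71.9]
eef_rot: [1.543, 1.568, 0.042]
wrist_force: [0.8, 8.0, 3.1]
finger_gap: 43.0
```

Run:
```python
from h import *
plan([542.2,-163,71],2.04)
p,M,s=tool();c=cams.camera("wrist");crop(c["image"],220,130,420,290,4,"pics/w8c.png")
```

```text
clk 13.97 tcp [ 543.3 -162.4   71.9] jawaz 0.07 q [-3.560e-01  4.780e-01  1.606e+00  1.000e-03  1.055e+00 -4.260e-01] F [0.8 8.  3.1] Mz [ 1.37 -0.06  0.1 ] gap 43.0
rotvec [-1.9698e+00  3.1000e-03 -1.9000e-03] shift mm [ 0.9 -1.1  0.6] (shift in FINAL axes) [ 0.9 -0.1 -1.3]
```

View pics/w8c.png

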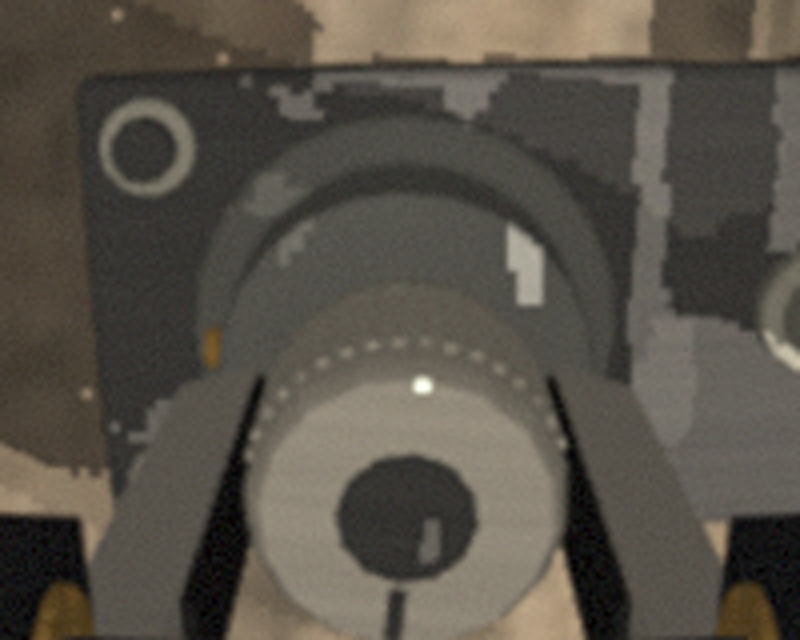

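Emit:
{"fn": "apply_moves", "kwargs": {"plan": [0.12,0,0,8e-05,0,0,0,0.12,0,0,8e-05,0,0,0,0.12,0,0,8e-05,0,0,0,0.12,0,0,8e-05,0,0,0,0.12,0,0,8e-05,0,0,0]}}

```text
clock: 14.65
eef_pos: [543.5, -162.3, 71.6]
eef_rot: [2.134, 1.567, 0.034]
wrist_force: [2.0, 8.1, 3.8]
finger_gap: 43.1
```

Run:
```python
from h import *
plan([542.2,-163,71],2.04)
```

```text
clk 14.65 tcp [ 543.5 -162.3   71.6] jawaz -0.529 q [-0.355  0.479  1.606  0.002  1.054  0.172] F [2.  8.1 3.8] Mz [ 1.43 -0.33  0.12] gap 43.1
rotvec [-2.5685  0.0032 -0.0037] shift mm [ 0.6 -0.8  1.2] (shift in FINAL axes) [ 0.6 -0.  -1.5]
```

Emit:
{"fn": "apply_moves", "kwargs": {"plan": [0.12,0,0,8e-05,0,0,0,0.12,0,0,8e-05,0,0,0,0.12,0,0,8e-05,0,0,0,0.12,0,0,8e-05,0,0,0]}}

```text
clock: 15.15
eef_pos: [543.7, -162.5, 71.3]
eef_rot: [2.55, 1.567, -0.029]
wrist_force: [3.2, 5.9, 2.0]
finger_gap: 42.9
```

Run:
```python
from h import *
plan([542.2,-163,71],2.04)
p,M,s=tool();c=cams.camera("wrist");crop(c["image"],220,130,420,290,4,"pics/w9c.png")
```

```text
clk 15.15 tcp [ 543.7 -162.5   71.3] jawaz -1.009 q [-0.356  0.479  1.606  0.002  1.053  0.652] F [3.2 5.9 2. ] Mz [ 1.37 -0.54  0.11] gap 42.9
rotvec [-3.0486  0.0033 -0.0054] shift mm [ 0.3 -0.3  1.5] (shift in FINAL axes) [ 0.3  0.2 -1.6]
```

View pics/w9c.png

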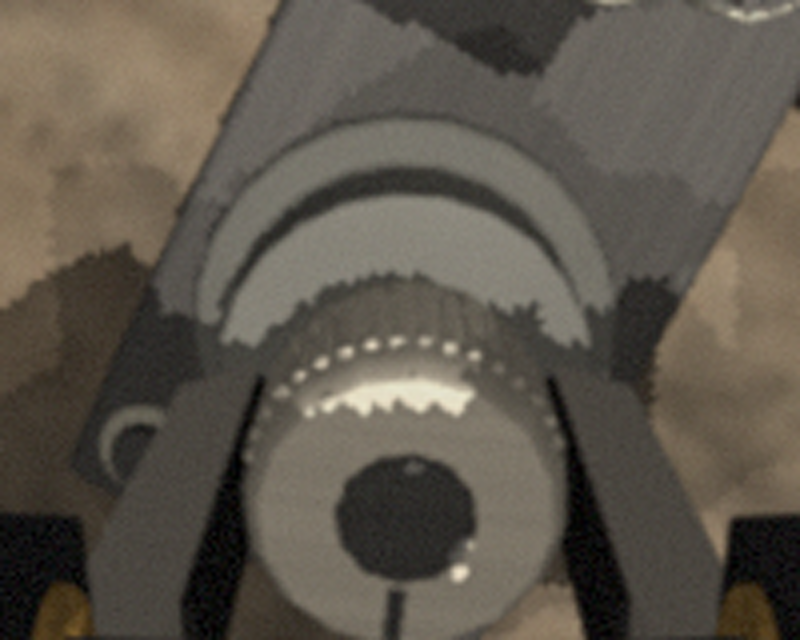

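Emit:
{"fn": "apply_moves", "kwargs": {"plan": [0.1,0,0,6e-05,0,0,0,0.1,0,0,6e-05,0,0,0,0.05,0,0,3e-05,0,0,0]}}

```text
clock: 15.58
eef_pos: [543.8, -162.5, 71.1]
eef_rot: [2.778, 1.566, -0.05]
wrist_force: [3.2, 5.1, 2.3]
finger_gap: 42.7
```

Run:
```python
from h import *
plan([542.2,-163,71],2.04)
```

```text
clk 15.57 tcp [ 543.8 -162.5   71.1] jawaz -1.257 q [-3.560e-01  4.800e-01  1.606e+00  1.000e-03  1.052e+00  9.010e-01] F [3.2 5.1 2.3] Mz [ 1.34 -0.64  0.14] gap 42.7
rotvec [ 2.9862e+00 -2.8000e-03  5.8000e-03] shift mm [ 0.1 -0.   1.6] (shift in FINAL axes) [ 0.1  0.3 -1.6]
```

Emit:
{"fn": "apply_moves", "kwargs": {"plan": [0.05,0,0,3e-05,0,0,0,0.05,0,0,3e-05,0,0,0]}}

```text
clock: 15.82
eef_pos: [543.8, -162.6, 71.1]
eef_rot: [2.866, 1.566, -0.061]
wrist_force: [4.5, 5.5, 2.0]
finger_gap: 43.2
```

Run:
```python
from h import *
plan([542.2,-163,71],2.04)
```

```text
clk 15.82 tcp [ 543.8 -162.6   71.1] jawaz -1.356 q [-3.560e-01  4.800e-01  1.606e+00  1.000e-03  1.052e+00  1.000e+00] F [4.5 5.5 2. ] Mz [ 1.27 -0.68  0.09] gap 43.2
rotvec [ 2.8868e+00 -2.5000e-03  5.9000e-03] shift mm [0.1 0.1 1.6] (shift in FINAL axes) [ 0.1  0.3 -1.6]
```

Emit:
{"fn": "apply_moves", "kwargs": {"plan": [0.04,0,0,0,0,0,0,0,0,0,0,0,0,0]}}

```text
clock: 16.08
eef_pos: [543.8, -162.6, 71.1]
eef_rot: [2.852, 1.566, -0.113]
wrist_force: [5.4, 6.1, 1.2]
finger_gap: 43.0
```

Run:
```python
from h import *
plan([542.2,-163,71],2.04)
```

```text
clk 16.07 tcp [ 543.8 -162.6   71.1] jawaz -1.395 q [-3.560e-01  4.800e-01  1.606e+00  1.000e-03  1.052e+00  1.039e+00] F [5.4 6.1 1.2] Mz [ 1.18 -0.67  0.51] gap 43.0
rotvec [ 2.8485e+00 -2.7000e-03  5.8000e-03] shift mm [0.1 0.1 1.7] (shift in FINAL axes) [ 0.1  0.4 -1.6]
```

Emit:
{"fn": "apply_moves", "kwargs": {"plan": [0.03,0,0,0,0,0,0,0,0,0,0,0,0,0]}}

```text
clock: 16.32
eef_pos: [543.5, -162.7, 71.1]
eef_rot: [2.822, 1.567, -0.173]
wrist_force: [2.1, 5.8, 2.5]
finger_gap: 43.2
```

Run:
```python
from h import *
plan([542.2,-163,71],2.04)
p,M,s=tool();c=cams.camera("wrist");crop(c["image"],220,130,420,290,4,"pics/w10c.png")
```

```text
clk 16.32 tcp [ 543.5 -162.7   71.1] jawaz -1.424 q [-3.560e-01  4.800e-01  1.606e+00  1.000e-03  1.053e+00  1.068e+00] F [2.1 5.8 2.5] Mz [ 1.18 -0.25  0.64] gap 43.2
rotvec [ 2.8191e+00 -2.4000e-03  4.6000e-03] shift mm [0.1 0.1 1.3] (shift in FINAL axes) [ 0.1  0.3 -1.3]
```

View pics/w10c.png

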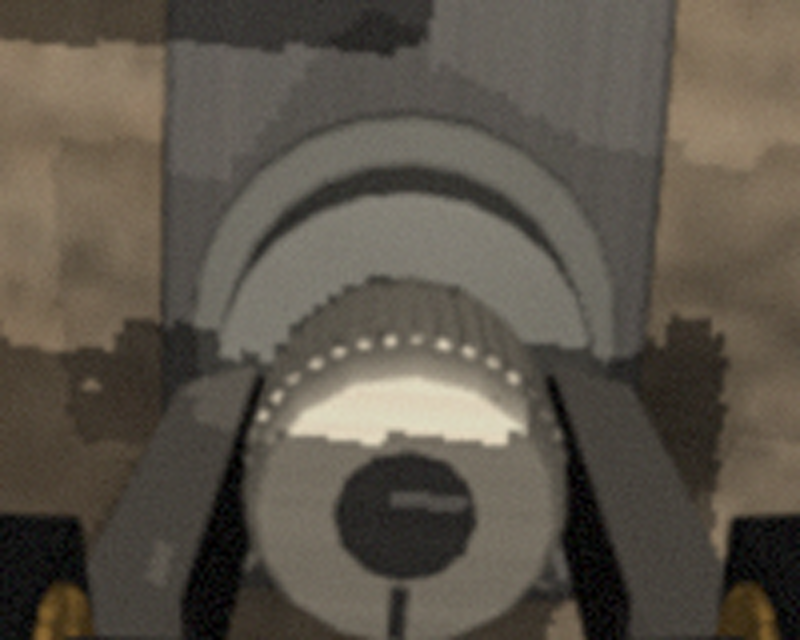

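```bash
cat >> h.py <<'E'
def index(fn,z=104):
    p,M,s=tool();c=cams.camera("wrist");im=c["image"];cv2.imwrite(fn,im[:,:,::-1])
    g=cv2.cvtColor(im,cv2.COLOR_RGB2GRAY).astype(float)
    # hole: dark blob around (321,259); index: dark pixels rows 278..289
    sub=g[240:277,300:345];m=(sub<85).astype(np.uint8);n,l,st,ce=cv2.connectedComponentsWithStats(m)
    k=1+np.argmax(st[1:,4]);h=ce[k]+[300,240]
    us=[]
    for r in range(279,288):
        row=g[r,310:330];bg=np.median(row);w=np.clip(bg-25-row,0,None)
        if w.sum()>15: us.append((r,(w*np.arange(310,330)).sum()/w.sum()))
    us=np.array(us);P=np.array([wonz(c,p,M,u,r,z)[:2] for r,u in us])
    H=wonz(c,p,M,*h,z)[:2];d=P.mean(0)-H
    az=np.arctan2(d[1],d[0]);jaw=np.arctan2(M[1,1],M[0,1])
    print("hole",h.round(2),"area",st[k,4],"idx u",us[:,1].round(2),"r",np.linalg.norm(d).round(1),"az",az.round(3),"jaw",jaw.round(3),"rel",((az-jaw+np.pi)%(2*np.pi)-np.pi).round(3),"Mz",s["moment"][2].round(2))
E
python3 - <<'E'
from h import *
index("pics/i1.png");index("pics/i1b.png")
E
```

```text
hole [320.85 258.72] area 913 idx u [319.32 319.11 319.   318.8  318.75 318.68 318.69 318.61 318.51] r 14.8 az -3.069 jaw -1.424 rel -1.645 Mz 0.72
hole [320.82 258.7 ] area 912 idx u [319.39 319.12 319.02 318.73 318.75 318.69 318.73 318.56 318.48] r 14.8 az -3.067 jaw -1.424 rel -1.644 Mz 0.61
```

Emit:
{"fn": "apply_moves", "kwargs": {"plan": [-0.08,0,0,-5e-05,0,0,0,-0.16,0,0,-0.0001,0,0,0,-0.16,0,0,-0.0001,0,0,0,-0.16,0,0,-0.0001,0,0,0,-0.16,0,0,-0.0001,0,0,0]}}

```text
clock: 17.1
eef_pos: [543.4, -162.7, 71.5]
eef_rot: [2.225, 1.567, -0.046]
wrist_force: [0.4, 5.4, 4.3]
finger_gap: 43.0
```

Emit:
{"fn": "apply_moves", "kwargs": {"plan": [-0.16,0,0,-0.0001,0,0,0,-0.16,0,0,-0.0001,0,0,0,-0.16,0,0,-0.0001,0,0,0,-0.16,0,0,-0.0001,0,0,0,-0.16,0,0,-0.0001,0,0,0]}}

```text
clock: 17.73
eef_pos: [543.3, -162.7, 72.0]
eef_rot: [1.392, 1.567, -0.078]
wrist_force: [1.0, 5.9, 3.2]
finger_gap: 43.2
```

Emit:
{"fn": "apply_moves", "kwargs": {"plan": [-0.05,0,0,-3e-05,0,0,0,0,0,0,0,0,0,0,0,0,0,0,0,0,0]}}

```text
clock: 18.1
eef_pos: [543.4, -162.7, 72.0]
eef_rot: [1.328, 1.567, -0.098]
wrist_force: [0.6, 4.9, 3.1]
finger_gap: 43.0
```

Run:
```python
from h import *
plan([542.2,-163,71],2.04)
index("pics/i2.png",105);index("pics/i2b.png",105)
crop(cv2.imread("pics/i2.png")[:,:,::-1],220,130,420,290,4,"pics/i2c.png")
```

```text
clk 18.1 tcp [ 543.4 -162.7   72. ] jawaz 0.145 q [-3.560e-01  4.780e-01  1.605e+00  1.000e-03  1.055e+00 -5.020e-01] F [0.6 4.9 3.1] Mz [ 1.03 -0.1   0.03] gap 43.0
rotvec [-1.8946e+00  3.7000e-03 -1.5000e-03] shift mm [ 1.  -1.2  0.1] (shift in FINAL axes) [ 1.   0.3 -1.2]
hole [320.77 258.55] area 799 idx u [318.93 318.84 318.76 318.71 318.57 318.47 318.37 318.29 318.23] r 15.0 az -1.505 jaw 0.145 rel -1.651 Mz 0.03
hole [320.79 258.54] area 803 idx u [318.95 318.78 318.79 318.73 318.59 318.48 318.45 318.19 318.27] r 15.0 az -1.505 jaw 0.145 rel -1.651 Mz 0.03
```

View pics/i2c.png

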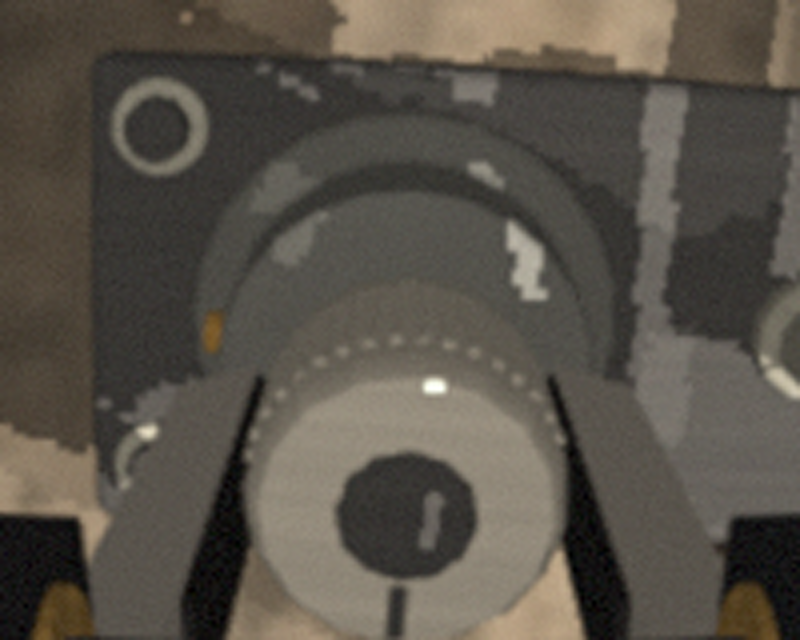

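Run:
```python
from h import *
c=cams.camera("side");cv2.imwrite("pics/sd9.png",c["image"][:,:,::-1])
c0=cv2.imread("pics/side0.png");d=cv2.absdiff(c0,cv2.imread("pics/sd9.png")).max(2)
print("diff tape",d[285:330,258:305].mean(),"block",d[295:355,345:392].mean(),"spanner",d[150:182,330:352].mean(),"ref",d[330:380,180:240].mean())
plan([542.2,-163,71],2.04)
```

```text
diff tape 2.5044917257683217 block 2.580141843971631 spanner 68.22017045454545 ref 2.417333333333333
clk 18.25 tcp [ 543.4 -162.7   72.1] jawaz 0.145 q [-3.560e-01  4.780e-01  1.605e+00  1.000e-03  1.055e+00 -5.020e-01] F [0.6 5.8 3.5] Mz [ 1.   -0.09  0.09] gap 43.4
rotvec [-1.8947e+00  3.8000e-03 -1.5000e-03] shift mm [ 1.1 -1.2  0.1] (shift in FINAL axes) [ 1.1  0.3 -1.2]
```

View pics/sd9.png

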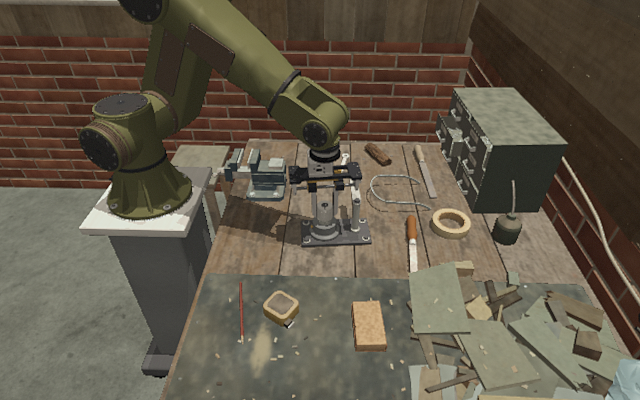

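Run:
```python
from h import *
crop(cv2.imread("pics/sd9.png")[:,:,::-1],285,130,385,255,6,"pics/sd9c.png")
c=cams.camera("scene");crop(c["image"],245,140,375,240,6,"pics/sc9.png")
```

```text
(no output)
```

View pics/sd9c.png

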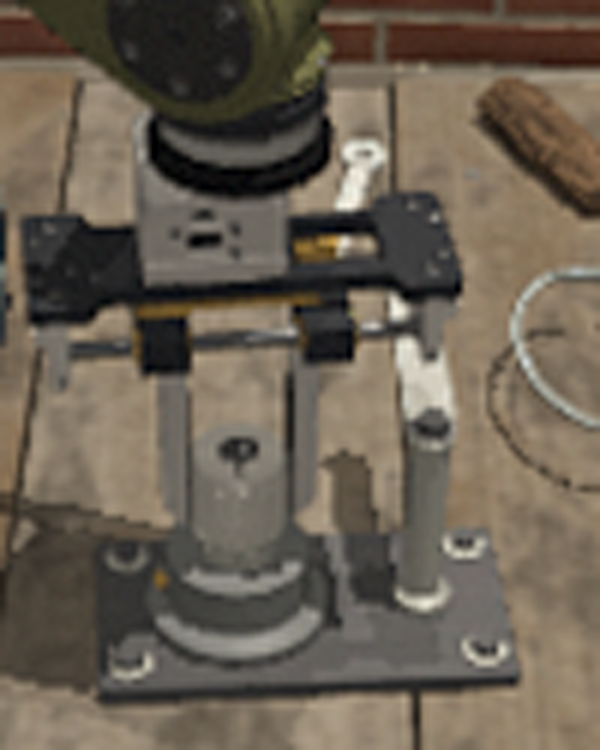

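View pics/sc9.png

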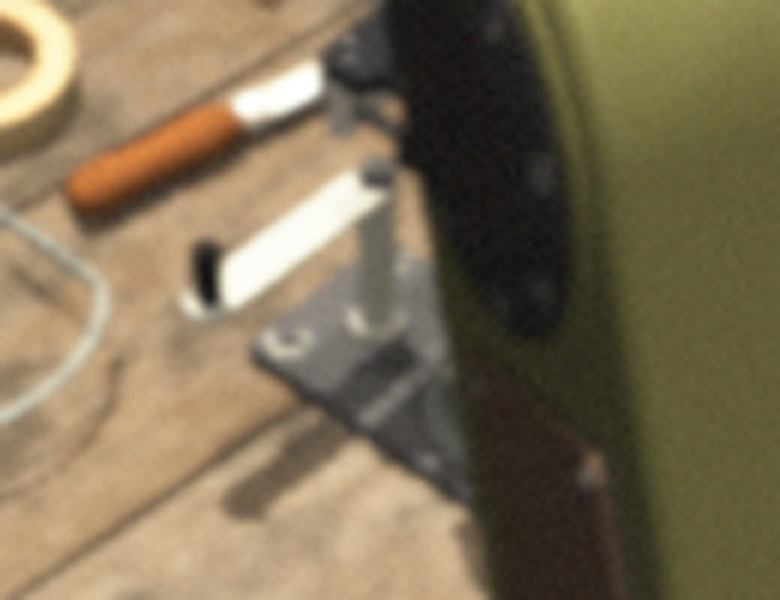

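Run:
```python
from h import *
from cell import ticket
c=cams.camera("scene")
a=onz(c,245+207/6-.4,140+243/6-.4,145)[:2];b=onz(c,245+376/6-.4,140+168/6-.4,120)[:2]
d=a-b;print(d,"keeper",.077+np.pi-np.arctan2(d[1],d[0]))
print(ticket.sign_off())
```

```text
[ -3.64522801 101.52983303] keeper 1.6119087177730422
the job is handed in; nothing more can be done
None
```

The job is done and handed in at about 18 s of the 72 s allowed. The arm is still holding the cap a quarter turn off the bottom.

- **Keeper:** I pushed it by its knob until it came up firm on the stop, at about 18–20 N. The last camera estimate put it at 1.61 rad, against a stop at 1.60.
- **Cap down:** I gripped the cap round its side and screwed it clockwise about 3.43 rad in one grip. The torque then jumped from about 0.1 to 0.5–0.6 N m and the index bar stopped turning. At that point the pads slipped about 0.04 rad on the cap.
- **Back-off:** I turned it back, going by the index bar rather than the wrist so that slip would not count. The bar shows 1.563 rad, against a target of 1.571, and I left that small difference alone. The cap is held between the fingers at a 30 N setting, with a few newtons of side force on the wrist.
- **Bystanders:** The tape measure and sanding block match the first picture. The arm hides part of the spanner in the last view. What shows lies as before, and the gripper never went down near it.

No check failed. One earlier side-view reading of the keeper gave a rougher angle, about 1.59 rad, which agrees within camera accuracy.

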